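Ready the bench soil penetrometer

TASK

Get the soil penetrometer ready: on the console press the large key, then the middle key, then the small key at the other end, one at a time and each fully down. Then take the long pointed probe from the rack, thread it point first down through the upper and then the lower bushing of the stand, and finish while still holding it by its knob, motionless and hanging freely through both bushings with the point about 15 mm above the lid of the sample tin. The probe must never touch the tin; leave the short plunger and the other tins alone.

Things in the scene. Friction and masses are not known exactly. Their poses are not given: they have to be found in the camera images.
- console: Grey box, 120 (x) by 210 (y) by 35 mm high, fixed to the bench, with three round black spring keys in a row along its y axis. Origin: centre of its underside.
- key_large_top (a point): Centre of the top of the large key (40 mm across), at the +y end of the console's row.
- key_middle_top (a point): Centre of the top of the middle key (24 mm across), 65 mm from the large one.
- key_end_top (a point): Centre of the top of the other small key (24 mm across), at the row's -y end, 60 mm past the middle key.
- key_large (a joint): Travel of the large key in m: 0 up, 0.006 fully down; vertical, springs back, about 5 N when fully down.
- key_middle (a joint): Travel of the middle key, same as the large key.
- key_end (a joint): Travel of the small end key, same as the large key.
- rack: Aluminium rack fixed to the bench: a flat top plate 60 (x) by 200 (y) mm, its top 135 mm above the bench and 10 mm thick, on an upright end panel at each y end. Two 16 mm holes at y = +50 and -50 mm, 100 mm apart; the probe and the plunger hang in them by their knobs, in either order. Origin: on the bench under its centre.
- probe: Long pointed probe, upright: steel rod 12 mm thick and 125 mm long, its lowest 14 mm a cone; on top a black round knob 24 mm across and 45 mm tall to hold it by (170 mm overall, about 0.15 kg). Starts hanging in the rack, the underside of its knob on the plate. Origin: the point at its lower end; z points up the rod to the knob, whose underside is at z = 125 mm and top at 170 mm.
- plunger: Short blunt plunger hanging in the rack's other hole: steel rod 12 mm thick and 60 mm long under a black knob 32 mm across and 35 mm tall. To be left in its hole. Origin: its lower end; z up.
- stand: Penetrometer stand fixed to the bench: grey base plate 120 (x) by 135 (y) by 10 mm; a column at its +y side (30 by 20 mm, its axis 65 mm from the bushings' axis, 156 mm high) carries two level arms, each 46 mm wide and 15 mm thick with a brass bushing of 15 mm bore (1.5 mm play around the probe). The bushings lie on one vertical axis, the stand's z axis. Origin: on that axis at bench height.
- upper_bushing (a point): Centre of the upper bushing's top mouth, 150 mm above the bench; this bushing goes down to 135 mm.
- lower_bushing (a point): Centre of the lower bushing's top mouth, 95 mm above the bench; this bushing goes down to 80 mm.
- sample_tin: Flat lidded brass tin, 85 mm across and 30 mm high, standing loose on the stand's base plate under the bushings; its lid is 40 mm above the bench. Origin: centre of its underside.
- tall_tin: Bystander: loose lidded brass tin, 73 mm across and 55 mm high, on the bench. Origin: centre of its underside.
- wide_tin: Bystander: loose lidded brass tin, 100 mm across and 40 mm high, on the bench. Origin: centre of its underside.

How it is judged (in metres and radians):
On the way, in this order (a step that is already met when the one before it is completed fails the run):
1. the large key is pressed down, the others up (value of joint key_large above 0.004 m and value of joint each of key_middle, key_end below 0.002 m), for 0.05 s.
2. the middle key is pressed down, the others up (value of joint key_middle above 0.004 m and value of joint each of key_large, key_end below 0.002 m), for 0.05 s.
3. the small end key is pressed down, the others up (value of joint key_end above 0.004 m and value of joint each of key_large, key_middle below 0.002 m), for 0.05 s.
4. the probe's point is inside or through the upper bushing and not yet in the lower one (x of probe in the frame of upper_bushing between -0.006 and 0.006 m and y of probe in the frame of upper_bushing between -0.006 and 0.006 m and z of probe in the frame of upper_bushing below -0.01 m and z of probe in the frame of lower_bushing above 0.002 m), for 0.05 s.
At the end, for the whole second after the job is handed in: Probe gripped (over 2 N), still, upright within 0.06 rad, through both bushings: point within 6 mm of their axis, 5 to 28 mm above the tin's lid, under 10 N on the stand, not on the tin. Keys up; tins and plunger within 20 mm of their start (x of probe in the frame of upper_bushing between -0.006 and 0.006 m and y of probe in the frame of upper_bushing between -0.006 and 0.006 m and z of probe in the frame of lower_bushing between -0.05 and -0.027 m and angle between probe's own z axis and vertical below 0.06 rad and contact force between the fingers and probe above 2 N and contact force between probe and stand below 10 N and contact force between probe and sample_tin below 0.2 N and linear speed of probe below 0.02 m/s and value of joint each of key_large, key_middle, key_end below 0.002 m and not (distance of sample_tin from where it was at the start of the episode above 0.02 m) and not (distance of plunger from where it was at the start of the episode above 0.02 m) and not (distance of tall_tin from where it was at the start of the episode above 0.02 m) and not (distance of wide_tin from where it was at the start of the episode above 0.02 m)); the arm keeps its last pose, push and grip.
It fails at once if two keys down at once (value of joint each of key_large, key_middle above 0.003 m or value of joint each of key_middle, key_end above 0.003 m or value of joint each of key_large, key_end above 0.003 m).
It fails at once if the probe touches the sample tin (contact force between probe and sample_tin above 0.3 N).
It fails at once if the plunger or a tin is moved by more than 20 mm (distance of any of plunger, sample_tin, tall_tin, wide_tin from where it was at the start of the episode above 0.02 m).
It also fails if it takes over 72 s, if anything falls off the work surface, if the arm or the gripper's body presses on something with over 40 N, if the wrist force passes 120 N, or if a joint passes its speed limit or range.

ROBOT

A 7-joint arm with a two-finger parallel gripper is mounted at the origin on the work surface. World frame = base frame: x ahead of the robot, y to its left, z up, the work surface at z = 0. Lengths are in mm, angles in rad, forces in N, time in s.
With the tool pointing down it reaches from about 400 to 875 mm from the base axis. Payload 4.4 kg.
Tool frame: the origin (TCP) lies at the very end of the fingers, on their centre line; the grasp point (between the pads) lies 19 mm behind it; z points along the fingers, y is the line along which they close (so a half turn about z gives the same grasp; the last joint's range is limited). The gripper opens to 85 mm and grips with 20 to 120 N. Pads are 22 mm wide; open, the fingers measure 114 mm over their backs; the gripper's body (76 mm by 85 mm) begins 54 mm behind the grasp point. The pads swing forward as they close: fully open they stand 13 mm farther back than shut.
Start: joints at [1.207, 0.628, 0.038, 1.517, -0.027, 0.996, -0.02], TCP at [190.749, -621.396, 231.313] pointing down, gripper open.
Joint ranges: [-3.06, 3.06], [-0.37, 2.12], [-1.25, 1.32], [0.18, 2.47], [-1.1, 4.24], [0.23, 1.98], [-2.94, 2.94]. Speed limits (rad/s): [2.57, 2.57, 3.14, 3.14, 3.14, 3.14, 3.14].

INTERFACE

Orientations are given as [roll, pitch, yaw] about the fixed x, y, z axes, in that order (R = Rz(yaw) Ry(pitch) Rx(roll)).
In Python, from cell import monitor, viewer, workorder gives the robot as it stands.
- The arm moves only by the tool arm_command, never from a script. Its argument "series" is one flat list of numbers, 5 for each row, row after row: the opening in per cent of the stroke, from 0 (shut) to 100 (fully open), then the shift along the tool's x, y, z in cm, then the turn about the tool's z in degrees. In form: [claw, x, y, z, roll, claw, x, y, z, roll, ...]. A call has exactly 5 rows; each row is the pose to reach, as a shift and turn from the pose commanded when the call began, along the tool's axes at that moment; what a row does not reach only later rows make up. A row lasts 1/12 s, in which the tool goes at most 41.7 mm and 7.16 degrees, less where a joint would pass 70% of its speed; a pose out of reach is approached as far as the arm can. A call with a gripper value outside its range is refused whole. The fingers move at their own pace and stop on an object; the grip force is fixed at half the most. Time passes only in rows, so rows that repeat a pose let the fingers close, or fill a call up. It gives the time, the measured TCP pose, the force, the opening and the grip force at its end, in the units of the state.
- monitor.read_state(): the state, without advancing time (a new reading comes with each control period).
- viewer.get_image(name): name is "side" or "top"; returns (picture, depth): 480x640x3 uint8, red, green, blue; 480x640 float32, mm along the optical axis (not along the pixel's ray), 0 where there is no reading.
- viewer.camera_model(name): a dict with "mtx" (3x3 intrinsics, pixels), "R" (3x3) and "t" (3): a world point X has camera coordinates R X + t. Camera axes: x right, y down, z forward; pixel columns grow to the right and rows downward; lengths in mm; the calibration is good to about 2 mm. A picture is of the moment at which its call begins. camera_model takes no time and is no camera call.
- workorder.finish_job(): hands the job in; it is judged then, once.
The state is a dict: "clock": time; "qpos": joint angles; "qd": joint speeds; "tau": joint torques, N m; "eef_pos": TCP position; "tool_rot": TCP orientation; "force": force on the tool from outside, world axes, zero at the start; "torque": the same for the moment, N m; "width": finger opening in mm; "gripper_force": force on a finger pad.
Only numpy, scipy, OpenCV 4.12 (cv2) and the standard library are available. Lean on these libraries where they do the work, as an engineer would, in place of code of your own. Each camera call takes 0.05 s, during which the arm holds its last target. There are 200 camera calls.

## Working session

There is one attempt and no reset: what is moved stays moved. The work goes in short steps, Python scripts to look and compute and a tool call to move; the robot and the scene stay as the last step left them, time stands still between calls to the robot, and variables do not carry over. Pictures are saved under pics/ and viewed, at most 10 in all, crops included, and the job is handed in when it is done.

Besides the shell and the picture viewer there is one more tool, called in YAML: its name, and indented under it one key for each argument. arm_command: Moves the arm, as the interface text tells. Its arguments: {"type":"object","properties":{"series":{"type":"array","items":{"type":"number"}}},"required":["series"]}

```bash
mkdir -p pics; ls; cat > h.py <<'E'
import numpy as np, cv2
from cell import monitor, viewer, workorder
def grab(n, f=None):
    im,d=viewer.get_image(n); im=np.array(im); d=np.array(d)
    if f: cv2.imwrite('pics/'+f, im[:,:,::-1])
    return im,d
def world(n,u,v,d=None,z=None):
    c=viewer.camera_model(n); K,R,t=[np.array(c[k]) for k in('mtx','R','t')]
    r=np.linalg.solve(K,np.array([u,v,1.0])); t=t.reshape(3)
    if d is not None: return R.T@(r*d-t)
    o=-R.T@t; w=R.T@r; return o+w*(z-o[2])/w[2]
def cloud(n,d):
    c=viewer.camera_model(n); K,R,t=[np.array(c[k]) for k in('mtx','R','t')]
    v,u=np.mgrid[:480,:640]; r=np.linalg.solve(K,np.stack([u.ravel(),v.ravel(),np.ones(u.size)]))*d.ravel()
    P=(R.T@(r-t.reshape(3,1))).T.reshape(480,640,3); P[d<=0]=np.nan; return P
def pix(n,X):
    c=viewer.camera_model(n); p=np.array(c['mtx'])@(np.array(c['R'])@np.array(X)+np.array(c['t']).reshape(3)); return p[:2]/p[2]
E
python3 - <<'E'
from h import *
np.set_printoptions(precision=2,suppress=True)
s=monitor.read_state(); print(s)
for n in('top','side'):
    im,d=grab(n,n+'0.png'); np.savez('pics/%s0.npz'%n,im=im,d=d); c=viewer.camera_model(n); print(n,c, -np.array(c['R']).T@np.array(c['t']).reshape(3))
E
```

```text
pics
{'clock': 0.0, 'qpos': array([ 1.21,  0.63,  0.04,  1.52, -0.03,  1.  , -0.02]), 'qd': array([ 0., -0.,  0., -0.,  0., -0.,  0.]), 'tau': array([ -0.  , -56.34,   1.23, -19.35,   0.01,   0.01,   0.  ]), 'eef_pos': array([ 190.54, -620.79,  230.38]), 'tool_rot': array([-3.14,  0.  ,  0.3 ]), 'force': array([-0.23, -0.21, -0.  ]), 'torque': array([-0.02,  0.01,  0.03]), 'gripper_force': 0.0, 'width': 85.40381786609721}
top {'mtx': array([[520.91,   0.  , 316.35],
       [  0.  , 520.91, 236.95],
       [  0.  ,   0.  ,   1.  ]]), 'R': array([[ 0.  , -1.  ,  0.  ],
       [-0.98, -0.  , -0.19],
       [ 0.19, -0.  , -0.98]]), 't': array([  12.85,  610.7 , 1168.28])} [ 379.83   19.6  1262.28]
side {'mtx': array([[475.81,   0.  , 321.1 ],
       [  0.  , 475.81, 240.49],
       [  0.  ,   0.  ,   1.  ]]), 'R': array([[ 0.97, -0.25,  0.02],
       [-0.13, -0.55, -0.83],
       [ 0.21,  0.8 , -0.56]]), 't': array([-553.13,  161.27,  971.12])} [ 347.65 -823.5   689.95]
```

View pics/top0.png

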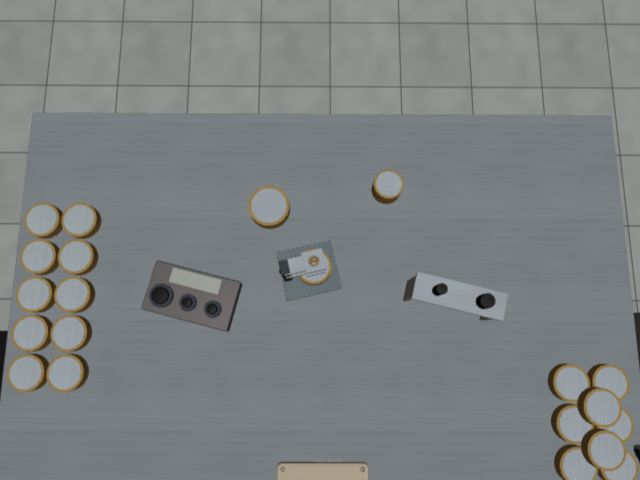

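View pics/side0.png

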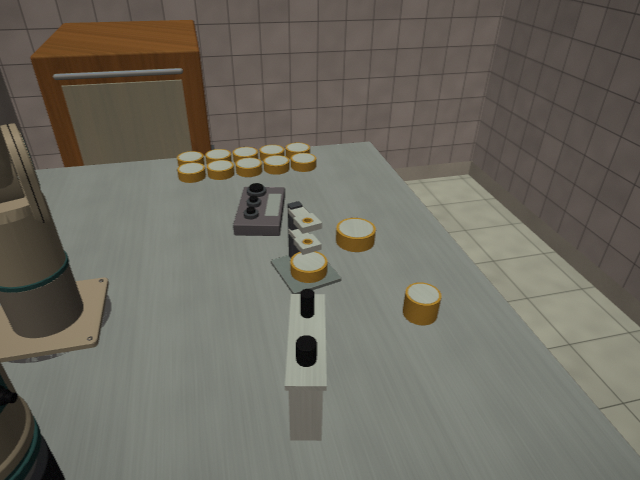

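The top view shows the console keys at (161,295), (188,302) and (213,309). The slim probe knob is at (440,290), the thicker plunger knob at (486,300) and the bushing at (314,261). The side view agrees: the probe is the rack knob at (307,303) and the bushings are at (308,220) and (306,240).

```bash
cat > m.py <<'E'
from h import *
np.set_printoptions(precision=1,suppress=True)
T=np.load('pics/top0.npz'); S=np.load('pics/side0.npz')
P=cloud('top',T['d']); Q=cloud('side',S['d'])
g=T['im'].max(2)
for nm,(u,v),r in[('L',(161,295),14),('M',(188,302),10),('E',(213,309),10),('probe',(440,290),12),('plunger',(486,300),13)]:
    m=np.zeros_like(g); m[v-r:v+r+1,u-r:u+r+1]=1
    dk=(g<45)&(m>0); zz=P[...,2][dk]; zt=np.nanpercentile(zz,90)
    top=dk&(abs(P[...,2]-zt)<4); p=P[top]; c=np.argwhere(top).mean(0)[::-1]
    e=cv2.minEnclosingCircle(np.argwhere(top)[:,::-1].astype(np.float32))
    print(nm,dk.sum(),'zt',zt,'n',top.sum(),'mean',p.mean(0),'pix',c,'rayz',world('top',*e[0],z=zt),e[1]*2*(1262-zt)/520.9/.98)
# planes
for nm,(u0,v0,u1,v1),zl,zh in[('rack',(400,265,515,325),125,142),('console',(135,255,245,335),30,38),('stand arm up',(275,240,345,305),143,158),('lower',(275,240,345,305),88,102),('lid',(275,240,345,305),34,46),('base',(275,240,345,305),6,14),('wide',(240,175,300,235),34,46),('tall',(365,160,410,210),48,60)]:
    m=np.zeros(g.shape,np.uint8); m[v0:v1,u0:u1]=1; m&=((P[...,2]>zl)&(P[...,2]<zh)).astype(np.uint8)
    p=P[m>0]; rc=cv2.minAreaRect(p[:,:2].astype(np.float32)); print(nm,len(p),np.median(p[:,2]),rc)
# brass bushing ring
im=T['im'].astype(int); m=(im[...,0]-im[...,2]>40)
sub=m&(P[...,2]>140); sub[:240]=0;sub[305:]=0;sub[:,:275]=0;sub[:,345:]=0
print('ring',np.argwhere(sub).mean(0)[::-1],sub.sum(),P[sub].mean(0))
if sub.sum(): print(world('top',*cv2.minEnclosingCircle(np.argwhere(sub)[:,::-1].astype(np.float32))[0],z=150))
im=S['im'].astype(int); m=(im[...,0]-im[...,2]>40)
for zl,zh,z in((138,160,150),(85,105,95)):
    sub=m&(Q[...,2]>zl)&(Q[...,2]<zh); sub[:200]=0;sub[260:]=0;sub[:,:280]=0;sub[:,330:]=0
    if sub.sum(): 
        e=cv2.minEnclosingCircle(np.argwhere(sub)[:,::-1].astype(np.float32)); print('side ring',e,sub.sum(),Q[sub].mean(0),world('side',*e[0],z=z))
g2=S['im'].max(2)
for nm,(u0,v0,u1,v1) in[('probe',(297,287,318,320)),('plunger',(293,335,320,368))]:
    m=np.zeros(g2.shape,bool); m[v0:v1,u0:u1]=1; m&=(g2<45); zt=np.nanpercentile(Q[...,2][m],98)
    print('side',nm,zt,np.median(Q[m],0))
E
python3 m.py
python3 -c "
import cv2;a=cv2.imread('pics/top0.png');b=cv2.imread('pics/side0.png')
r=lambda i,x0,y0,x1,y1:cv2.resize(i[y0:y1,x0:x1],(400,300),interpolation=cv2.INTER_CUBIC)
import numpy as np
cv2.imwrite('pics/c1.png',np.vstack([np.hstack([r(a,135,250,255,340),r(a,270,228,350,288)]),np.hstack([r(a,400,260,520,350),r(b,260,190,348,256)])]))"
```

```text
L 241 zt 61.02173020434223 n 140 mean [474.6 374.2  59.3] pix [159.7 294.6] rayz [474.5 374.2  61. ] 40.33460604193883
M 71 zt 61.369521498460294 n 36 mean [460.4 312.1  59.7] pix [186.4 300.8] rayz [458.9 310.8  61.4] 22.338423082087907
E 66 zt 60.48922811921511 n 50 mean [444.7 255.1  58.6] pix [211.1 307.8] rayz [443.9 253.7  60.5] 23.320045173838306
probe 87 zt 183.07852035490322 n 40 mean [ 480.5 -244.4  181.9] pix [441.1 287.6] rayz [ 479.1 -243.6  183.1] 21.550871030682778
plunger 191 zt 172.7500767687509 n 117 mean [ 455.2 -341.1  171.2] pix [486.7 300.3] rayz [ 455.6 -340.6  172.8] 29.78215303899966
rack 2247 135.5847575218591 ((468.52276611328125, -295.18328857421875), (201.88258361816406, 61.25439453125), 76.17628479003906)
console 2727 35.51073037446745 ((477.0882568359375, 308.5006103515625), (211.20822143554688, 120.0296401977539), 75.53208923339844)
stand arm up 772 150.90038249620628 ((536.6752319335938, 45.90182876586914), (46.19017028808594, 97.71650695800781), 12.777295112609863)
lower 123 95.61570635796411 ((530.7388916015625, 44.83695983886719), (35.9524040222168
[... 207 characters left out ...]
8164062, 30.80651092529297), (154.7398681640625, 166.28781127929688), 1.2414557933807373)
wide 1284 40.99229828626977 ((693.0864868164062, 129.015380859375), (98.31721496582031, 99.00569152832031), 61.474605560302734)
tall 682 55.53025187984626 ((743.706298828125, -159.47842407226562), (71.78734588623047, 70.58648681640625), 0.93342125415802)
ring [313.3 260.2] 43 [542.   21.2 150.3]
[541.3  20.6 150. ]
side ring ((307.04998779296875, 220.0), 5.050112247467041) 48 [544.   24.8 149.7] [543.3  23.9 150. ]
side ring ((307.04998779296875, 241.0), 5.050112247467041) 48 [544.1  24.3  94.5] [543.5  24.3  95. ]
side probe 182.30931469460182 [nan nan nan]
side plunger 172.50251139705477 [nan nan nan]
```

View pics/c1.png

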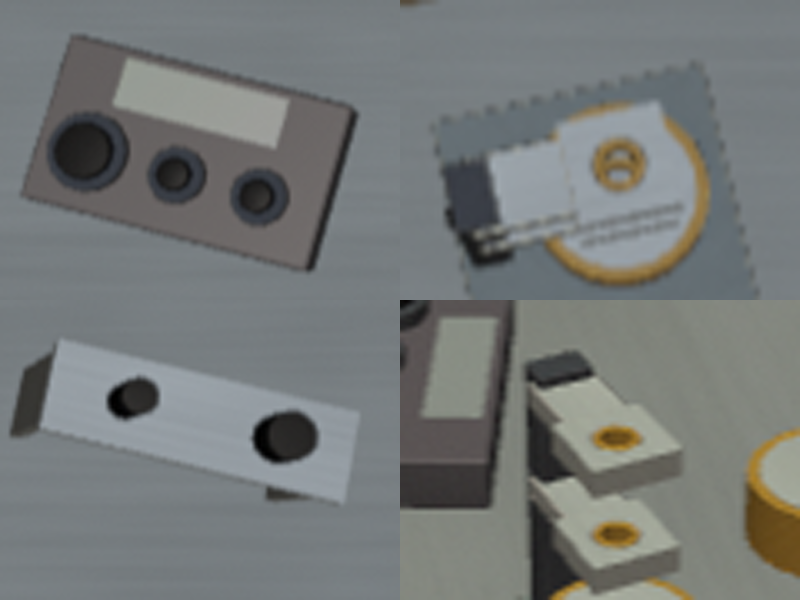

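The crops show clear key tops, brass bushing rings and the slim probe knob. All of it fits the sizes given: key pitch 64/59 mm, rack plate at 135 mm, arms at 150 and 95 mm. Now moving towards the console in a first test leg, with the gripper closing.

arm_command:
  series: [0,2.6,-2.1,0,0,0,5.2,-4.3,0,0,0,7.8,-6.4,0,0,0,10.4,-8.6,0,0,0,13,-10.7,0,0]

```text
clock: 0.52
eef_pos: [284.0, -479.1, 230.9]
tool_rot: [-3.141, 0.0, 0.298]
force: [0.4, -0.3, 0.4]
width: 25.5
gripper_force: 0.0
```

arm_command:
  series: [0,2.6,-2.1,0,0,0,5.2,-4.3,0,0,0,7.8,-6.4,0,0,0,10.4,-8.6,0,0,0,13,-10.7,0,0]

```text
clock: 0.93
eef_pos: [376.9, -338.8, 231.1]
tool_rot: [-3.141, 0.0, 0.298]
force: [0.9, -0.8, 0.2]
width: 0.1
gripper_force: 0.0
```

arm_command:
  series: [0,2.6,-2.1,0,0,0,5.2,-4.3,0,0,0,7.8,-6.4,0,0,0,10.4,-8.6,0,0,0,13,-10.7,0,0]

```text
clock: 1.35
eef_pos: [469.8, -198.3, 231.1]
tool_rot: [-3.141, 0.0, 0.298]
force: [0.3, 0.3, 0.1]
width: 0.1
gripper_force: 0.0
```

```bash
cat >> h.py <<'E'
def shift(cur,tgt,yaw):
    d=(np.array(tgt)-cur)/10; c,s=np.cos(yaw),np.sin(yaw)
    return np.round([d[0]*c+d[1]*s, d[0]*s-d[1]*c, -d[2]],2)
E
python3 - <<'E'
from h import *
s=monitor.read_state(); p=s['eef_pos']; print(s['clock'],p,s['tool_rot'],s['qpos'],s['width'])
y=.3; c,sn=np.cos(y),np.sin(y)
cmd=np.array([190.749,-621.396,231.313])+390*np.array([c,sn,0])-321*np.array([sn,-c,0]); print('cmd',cmd)
print(shift(cmd,[474.5,374.2,231.3],y))
L,M,E=[474.5,374.2,0],[459.7,311.5,0],[444.3,254.4,0]
print('L->M',shift(L,M,y),'M->E',shift(M,E,y))
E
```

```text
1.35 [ 469.7860065  -198.34593458  231.12842721] [-3.14112308e+00  4.95177872e-04  2.97920316e-01] [ 0.34190767  0.42927149  0.00368467  1.9026576  -0.0022254   0.81034523
 -0.92608318] 0.07456778634988535
cmd [ 468.46824442 -199.48010639  231.313     ]
[ 17.53 -54.63   0.  ]
L->M [-3.27  5.55 -0.  ] M->E [-3.16  5.   -0.  ]
```

arm_command:
  series: [0,1.17,-3.64,0,0,0,2.34,-7.28,0,0,0,3.51,-10.93,0,0,0,4.68,-14.57,0,0,0,5.85,-18.21,0,0]

```text
clock: 1.77
eef_pos: [471.3, -7.1, 231.1]
tool_rot: [-3.141, 0.0, 0.298]
force: [0.9, -0.4, -0.5]
width: 0.3
gripper_force: 0.0
```

arm_command:
  series: [0,1.17,-3.64,0,0,0,2.34,-7.28,0,0,0,3.51,-10.93,0,0,0,4.68,-14.57,0,0,0,5.85,-18.21,0,0]

```text
clock: 2.18
eef_pos: [473.9, 184.2, 231.2]
tool_rot: [3.141, 0.0, 0.298]
force: [0.7, 0.3, 0.2]
width: -0.2
gripper_force: 0.0
```

arm_command:
  series: [0,1.17,-3.64,0,0,0,2.34,-7.28,0,0,0,3.51,-10.93,0,0,0,5.0,-15.5,0,0,0,5.83,-18.21,0,0]

```text
clock: 2.6
eef_pos: [475.9, 376.7, 231.0]
tool_rot: [-3.141, 0.0, 0.299]
force: [1.1, 1.0, -0.0]
width: -0.4
gripper_force: 0.0
```

arm_command:
  series: [0,0,0,4,0,0,0,0,8,0,0,0,0,11,0,0,0,0,14,0,0,0,0,15,0]

```text
clock: 3.02
eef_pos: [474.0, 371.5, 76.7]
tool_rot: [3.138, 0.007, 0.298]
force: [-0.1, 0.1, -0.7]
width: 0.3
gripper_force: 0.0
```

```bash
python3 - <<'E'
from h import *
s=monitor.read_state(); print(s['clock'],s['eef_pos'],s['tool_rot'],s['force'])
im,d=grab('top'); a=im[240:345,120:260,::-1]; im,d=grab('side'); b=im[150:255,200:340,::-1]
cv2.imwrite('pics/k1.png',np.hstack([cv2.resize(i,(400,300),interpolation=2) for i in(a,b)]))
E
```

```text
3.0167 [473.99237514 371.4787624   76.67171262] [3.13834378 0.00745855 0.2980968 ] [-0.11848406  0.08076412 -0.66319674]
```

View pics/k1.png

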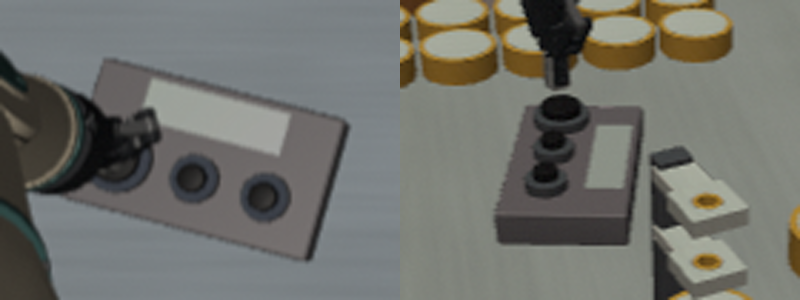

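```bash
python3 - <<'E'
from h import *
s=monitor.read_state(); print(s['clock'],s['eef_pos'],s['tool_rot'],s['force'])
p=s['eef_pos'];print(pix('top',p),pix('side',p),pix('side',[474.5,374.2,60]),world('top',174,283,z=77),world('top',174,283,z=100))
im,d=grab('top'); P=cloud('top',d); q=P[275:300,150:185]
m=(q[...,2]>64)&(q[...,2]<110); print(m.sum(), q[m][::8])
a=im[240:345,120:260,::-1]; im,d=grab('side'); b=im[150:255,200:340,::-1]
cv2.imwrite('pics/k2.png',np.hstack([cv2.resize(i,(400,300),interpolation=2) for i in(a,b)]))
E
```

```text
3.1167 [475.35231455 372.41851271  79.20817865] [3.13960844 0.0045542  0.29777131] [-0.10131115 -0.47820364  0.54740766]
[157.92302405 293.52748238] [255.1647892  180.02032091] [255.1879789  185.89931901] [499.49564102 337.95798218  77.        ] [497.17351865 331.78037129 100.        ]
18 [[474.23012167 357.21465055 107.66969819]
 [465.39809095 363.22905883 107.94690907]
 [464.84326051 367.59423962  85.30404345]]
```

View pics/k2.png

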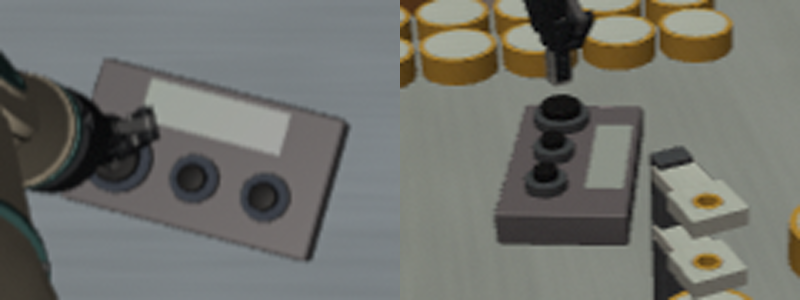

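The finger tip in the side view, at (256,179), matches the measured TCP (255,180), right over the large key. Pressing.

arm_command:
  series: [0,0,0,1.0,0,0,0,0,1.8,0,0,0,0,2.3,0,0,0,0,2.7,0,0,0,0,2.7,0]

```text
clock: 3.63
eef_pos: [476.8, 373.6, 54.0]
tool_rot: [3.142, -0.0, 0.298]
force: [0.4, 0.0, 4.2]
width: -0.1
gripper_force: 1.6
```

arm_command:
  series: [0,0,0,0,0,0,0,0,0,0,0,0,0,0,0,0,0,0,0,0,0,0,0,0,0]

```text
clock: 4.05
eef_pos: [476.8, 373.6, 54.5]
tool_rot: [-3.142, -0.0, 0.298]
force: [-0.7, -1.0, 3.1]
width: -0.0
gripper_force: 1.4
```

arm_command:
  series: [0,0,0,0.1,0,0,0,0,0.2,0,0,0,0,0.2,0,0,0,0,0.2,0,0,0,0,0.2,0]

```text
clock: 4.47
eef_pos: [476.8, 373.6, 52.4]
tool_rot: [3.142, -0.0, 0.298]
force: [-0.6, -0.6, 4.2]
width: -0.3
gripper_force: 2.0
```

```bash
python3 - <<'E'
from h import *
s=monitor.read_state(); print(s['eef_pos'],s['force'],s['tau'])
for i in range(4):
    grab('side'); print(monitor.read_state()['force'],monitor.read_state()['eef_pos'])
print(shift(s['eef_pos'],[459.7,311.5,0],.298)[:2])
E
```

```text
[476.76919518 373.60587026  52.38451843] [-0.57144731 -0.64123458  4.2231859 ] [-1.61351119e-01 -5.52701712e+01  8.62826040e-03 -1.20927224e+01
 -2.63614033e-02 -3.12832212e-01  7.05625826e-04]
[-0.19160224 -1.23830051  3.88235083] [476.77947491 373.5823241   52.39642449]
[ 0.5931962  -1.74004631  5.23369088] [476.79276848 373.60289644  52.39284566]
[-1.38440415 -0.99793635  3.8675471 ] [476.781865   373.58465031  52.39584913]
[-0.69941891 -0.43934587  3.64070763] [476.77318225 373.58114048  52.36511535]
[-3.46  5.44]
```

arm_command:
  series: [0,0,0,0.1,0,0,0,0,0.2,0,0,0,0,0.2,0,0,0,0,0.2,0,0,0,0,0.2,0]

```text
clock: 5.08
eef_pos: [476.8, 373.6, 51.0]
tool_rot: [-3.142, -0.0, 0.298]
force: [-1.0, -1.5, 9.8]
width: -0.1
gripper_force: 5.0
```

```bash
python3 - <<'E'
from h import *
for i in range(4):
    im,d=grab('side'); print(monitor.read_state()['force'],monitor.read_state()['eef_pos'])
cv2.imwrite('pics/k3.png',cv2.resize(im[160:235,210:310,::-1],(800,600),interpolation=2))
E
```

```text
[-1.92563485 -1.47956972  9.52304229] [476.79496385 373.59914373  51.03822224]
[-1.50409792 -2.23806742  9.3852089 ] [476.82399898 373.62213295  51.05958215]
[-1.28185302 -1.02526122 10.75698163] [476.84499017 373.58264232  51.04573104]
[-2.15333354 -2.17573729 10.74768581] [476.78256405 373.58718346  51.04748111]
```

View pics/k3.png

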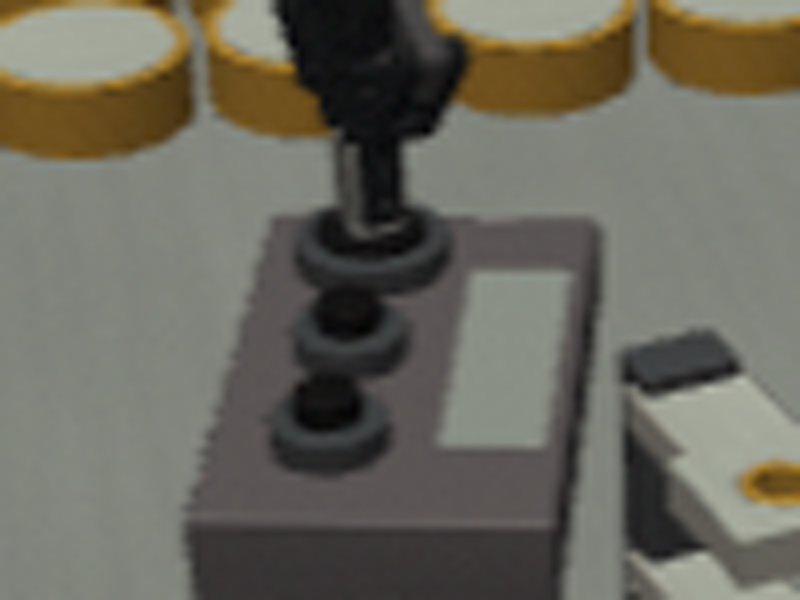

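The large key's bottom stop was felt at about z = 51.4 mm, where the force climbed to 10 N. The picture shows the tip at (375,230) inside the collar and the other two keys up. Next, the middle key.

arm_command:
  series: [0,0,0,-1.5,0,0,0,0,-3,0,0,-1.0,1.6,-3,0,0,-2.4,3.8,-3,0,0,-3.45,5.45,-3,0]

```text
clock: 5.7
eef_pos: [459.0, 310.0, 80.0]
tool_rot: [3.141, 0.001, 0.298]
force: [-0.6, -0.8, -0.6]
width: 0.3
gripper_force: 0.0
```

arm_command:
  series: [0,0,0,0,0,0,0,0,0.7,0,0,0,0,1.2,0,0,0,0,1.4,0,0,0,0,1.4,0]

```text
clock: 6.12
eef_pos: [459.2, 312.2, 65.2]
tool_rot: [-3.141, 0.001, 0.299]
force: [-0.2, -0.4, 0.2]
width: 0.5
gripper_force: 0.0
```

```bash
python3 - <<'E'
from h import *
T=np.load('pics/top0.npz');P=cloud('top',T['d'])
for c in([474.5,374.2],[459.7,311.5],[444.3,254.4]):
    r=np.hypot(P[...,0]-c[0],P[...,1]-c[1])
    print([(k,round(float(np.nanmedian(P[...,2][(r>=k)&(r<k+3)])),1),int(((r>=k)&(r<k+3)).sum())) for k in range(0,33,3)])
im,d=grab('side'); s=monitor.read_state(); p=s['eef_pos']; print(s['clock'],p,s['force'],pix('side',p))
im,d=grab('side');print(monitor.read_state()['eef_pos'])
cv2.imwrite('pics/k4.png',cv2.resize(im[160:235,210:310,::-1],(800,600),interpolation=2))
E
```

```text
[(0, 57.2, 6), (3, 58.4, 16), (6, 58.6, 24), (9, 57.5, 36), (12, 58.2, 48), (15, 57.8, 66), (18, 53.5, 78), (21, 49.1, 69), (24, 46.2, 111), (27, 38.2, 92), (30, 36.8, 82)]
[(0, 57.7, 6), (3, 57.7, 17), (6, 58.7, 24), (9, 56.3, 45), (12, 50.0, 42), (15, 48.4, 59), (18, 44.3, 80), (21, 35.7, 64), (24, 36.3, 80), (27, 36.0, 102), (30, 36.0, 116)]
[(0, 58.0, 6), (3, 58.5, 17), (6, 57.5, 22), (9, 57.2, 47), (12, 48.3, 43), (15, 48.2, 54), (18, 45.0, 78), (21, 36.7, 64), (24, 36.5, 95), (27, 36.0, 96), (30, 36.4, 105)]
6.1667 [459.41325651 312.17671108  65.57764097] [-0.41339103  0.07687871  0.35739979] [252.63816565 195.16030943]
[459.59295945 312.09369274  65.84863994]
```

View pics/k4.png

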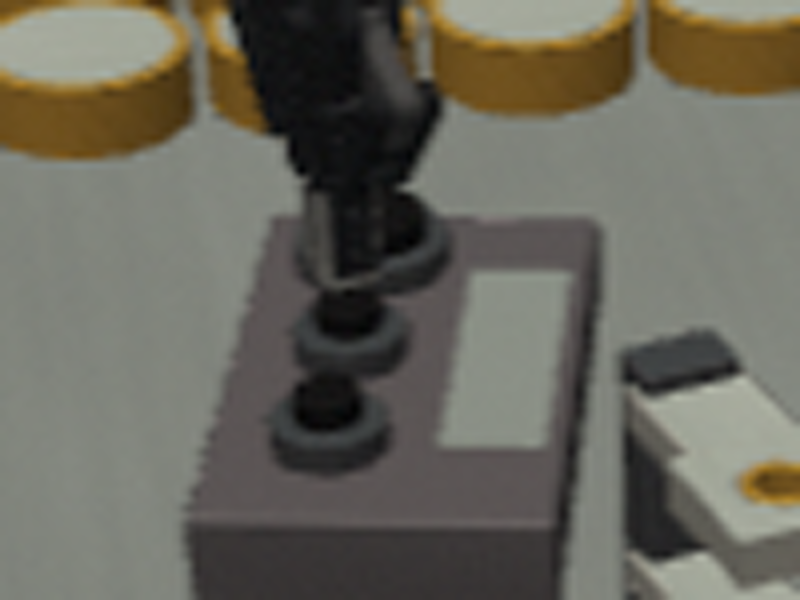

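The tip is centred over the middle key at (345,285), and the collars (48 mm) stay below the pressed level of 51.4 mm. Pressing the middle key, then the end key.

arm_command:
  series: [0,0,0,0.6,0,0,0,0,1.1,0,0,0,0,1.6,0,0,0,0,1.6,0,0,0,0,1.6,0]

```text
clock: 6.63
eef_pos: [460.1, 312.0, 51.0]
tool_rot: [-3.141, -0.001, 0.298]
force: [-1.3, -0.3, 9.0]
width: 0.0
gripper_force: 4.7
```

arm_command:
  series: [0,0,0,0,0,0,0,0,-1.5,0,0,0,0,-3,0,0,-1.5,2.4,-3,0,0,-3.15,5.0,-3,0]

```text
clock: 7.05
eef_pos: [445.0, 256.4, 80.8]
tool_rot: [-3.14, -0.004, 0.301]
force: [0.7, -1.2, -0.5]
width: -0.4
gripper_force: 0.0
```

arm_command:
  series: [0,0,0,0,0,0,0,0,0.8,0,0,0,0,1.4,0,0,0,0,1.4,0,0,0,0,1.4,0]

```text
clock: 7.47
eef_pos: [443.9, 255.1, 65.4]
tool_rot: [-3.141, 0.001, 0.299]
force: [0.2, -0.3, 0.1]
width: -0.1
gripper_force: 0.0
```

arm_command:
  series: [0,0,0,0.6,0,0,0,0,1.1,0,0,0,0,1.6,0,0,0,0,1.6,0,0,0,0,1.6,0]

```text
clock: 7.88
eef_pos: [444.6, 255.2, 51.0]
tool_rot: [-3.141, -0.001, 0.298]
force: [-1.4, 0.8, 11.2]
width: 0.1
gripper_force: 5.4
```

All three keys are fully pressed. Lifting and moving over the probe knob with the gripper opening.

arm_command:
  series: [0,0,0,-3,0,0,0,0,-7,0,0,0,0,-11,0,0,0,0,-15,0,0,0,0,-19,0]

```text
clock: 8.3
eef_pos: [443.8, 254.1, 241.8]
tool_rot: [3.141, 0.001, 0.298]
force: [1.0, 0.9, -0.2]
width: -0.1
gripper_force: 0.0
```

arm_command:
  series: [30,-0.7,3.1,0,0,50,-1.5,6.4,0,0,70,-2.25,9.7,0,0,70,-3.0,13.0,0,0,70,-3.77,16.3,0,0]

```text
clock: 8.72
eef_pos: [455.8, 86.0, 240.1]
tool_rot: [3.141, 0.0, 0.298]
force: [0.5, 0.3, 0.9]
width: 59.2
gripper_force: 0.0
```

arm_command:
  series: [70,-0.75,3.25,0,0,70,-1.5,6.5,0,0,70,-2.25,9.75,0,0,70,-3.0,13.0,0,0,70,-3.77,16.3,0,0]

```text
clock: 9.13
eef_pos: [467.5, -80.9, 240.0]
tool_rot: [-3.141, 0.0, 0.298]
force: [0.2, -0.2, 0.6]
width: 59.5
gripper_force: 0.0
```

arm_command:
  series: [70,-0.75,3.25,0,0,70,-1.5,6.5,0,0,70,-2.25,9.75,0,0,70,-3.1,13.4,0,0,70,-3.77,16.3,0,0]

```text
clock: 9.55
eef_pos: [479.2, -249.3, 239.8]
tool_rot: [3.141, 0.001, 0.296]
force: [1.0, -0.4, 1.0]
width: 59.9
gripper_force: 0.0
```

arm_command:
  series: [70,0,0,0,0,70,0,0,0,0,70,0,0,1.5,0,70,0,0,3,0,70,0,0,4,0]

```text
clock: 9.97
eef_pos: [479.2, -244.3, 199.0]
tool_rot: [-3.14, 0.001, 0.3]
force: [-0.7, 0.9, -0.2]
width: 59.9
gripper_force: 0.0
```

```bash
python3 - <<'E'
from h import *
im,d=grab('side'); im,d=grab('side'); s=monitor.read_state(); p=s['eef_pos']; print(s['clock'],p,s['tool_rot'],s['width'],pix('side',p))
print('shift to probe',shift(p,[480,-245.5,147],.298))
cv2.imwrite('pics/r1.png',im[180:480,140:540,::-1].repeat(2,0).repeat(2,1))
Q=cloud('side',d); g=im.max(2); m=np.zeros(g.shape,bool); m[285:325,290:325]=1; m&=(g<50)
print('knob front pts',m.sum(),np.nanmedian(Q[m],0))
for z0,z1 in((140,150),(150,160),(160,172)):
    k=m&(Q[...,2]>z0)&(Q[...,2]<z1); q=Q[k]; print(z0,len(q),q[:,0].min(),q[:,0].max(),np.percentile(q[:,1],10)) if len(q) else 0
E
```

```text
10.0667 [ 478.54200467 -244.31384388  198.5685588 ] [-3.13822279e+00  2.86626452e-03  2.99769474e-01] 59.673298562797136 [305.25949757 284.7277051 ]
shift to probe [0.1  0.16 5.16]
knob front pts 407 [ 480.80644768 -254.91139523  171.80367662]
140 54 470.22574466211836 489.8109828713905 -257.0123577080226
150 60 470.63092890741797 489.92234662126 -256.92363759953105
160 73 470.225415680227 489.86732012880447 -256.5088367893497
```

View pics/r1.png

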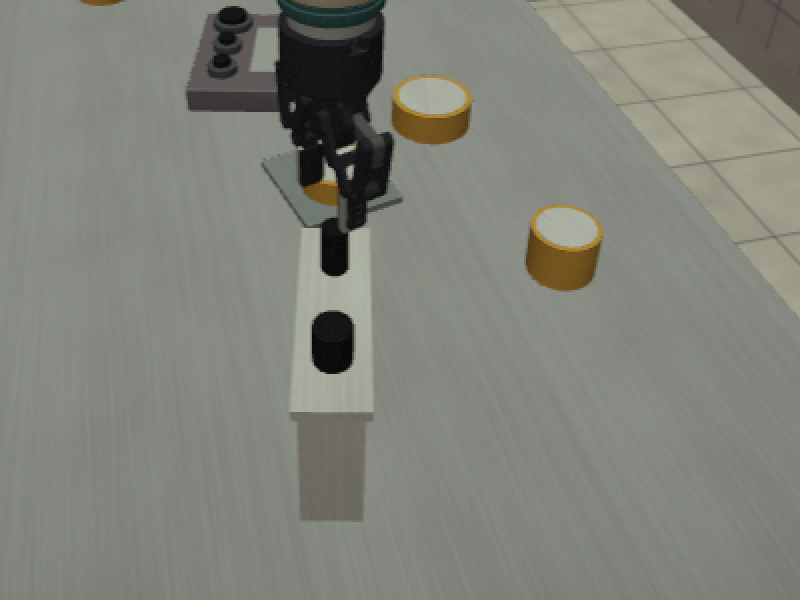

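The knob at (335,245) in this picture sits between the two fingers at (310,170) and (352,215). The side-view cylinder gives (480,-245), which agrees with the top view. Descending, then gripping.

arm_command:
  series: [70,0.1,0.1,1,0,70,0.1,0.1,2.5,0,70,0.1,0.1,4,0,70,0.1,0.1,5.1,0,70,0.1,0.1,5.1,0]

```text
clock: 10.48
eef_pos: [480.0, -246.1, 147.5]
tool_rot: [-3.139, 0.002, 0.298]
force: [0.2, 0.4, 0.2]
width: 59.8
gripper_force: 0.0
```

arm_command:
  series: [50,0,0,0,0,20,0,0,0,0,10,0,0,0,0,0,0,0,0,0,0,0,0,0,0]

```text
clock: 10.9
eef_pos: [481.6, -247.1, 150.4]
tool_rot: [3.141, -0.002, 0.298]
force: [-1.0, 0.8, 5.7]
width: 22.5
gripper_force: 58.9
```

arm_command:
  series: [0,0,0,0,0,0,0,0,0,0,0,0,0,0,0,0,0,0,0,0,0,0,0,0,0]

```text
clock: 11.32
eef_pos: [481.6, -247.1, 150.4]
tool_rot: [3.141, -0.002, 0.298]
force: [0.1, 1.2, 5.8]
width: 22.1
gripper_force: 58.9
```

arm_command:
  series: [0,0,0,-0.5,0,0,0,0,-1,0,0,0,0,-2,0,0,0,0,-3.5,0,0,0,0,-5,0]

```text
clock: 11.73
eef_pos: [480.5, -247.0, 200.2]
tool_rot: [-3.141, 0.001, 0.298]
force: [0.3, 0.3, -1.6]
width: 22.3
gripper_force: 58.8
```

arm_command:
  series: [0,0,0,-2.5,0,0,0,0,-5,0,0,0,0,-7.5,0,0,0,0,-10,0,0,0,0,-13,0]

```text
clock: 12.15
eef_pos: [479.9, -246.7, 330.6]
tool_rot: [-3.141, 0.001, 0.298]
force: [0.5, -0.6, -2.0]
width: 22.2
gripper_force: 58.8
```

arm_command:
  series: [0,0,0,0,0,0,0,0,0,0,0,0,0,0,0,0,0,0,0,0,0,0,0,0,0]

```text
clock: 12.57
eef_pos: [480.1, -246.6, 328.1]
tool_rot: [-3.14, 0.002, 0.298]
force: [-0.5, -0.7, -2.3]
width: 22.5
gripper_force: 59.0
```

```bash
python3 - <<'E'
from h import *
im,d=grab('side'); s=monitor.read_state(); p=s['eef_pos']; print(s['clock'],p,s['tool_rot'],s['width'],s['force'])
print('tip pix exp',pix('side',p-[0,0,140.4]))
print('shift',shift(p,[542.5,22.5,p[2]],.298))
E
```

```text
12.6167 [ 480.22074406 -246.72420163  328.14838262] [-3.13990770e+00  1.88026980e-03  2.97744623e-01] 22.211700552001204 [ 0.71266425  0.87345553 -2.31326088]
tip pix exp [306.60648644 290.66673656]
shift [ 13.86 -23.91  -0.  ]
```

arm_command:
  series: [0,1.2,-2.0,0,0,0,2.6,-4.5,0,0,0,4.0,-7.0,0,0,0,5.5,-9.5,0,0,0,6.93,-11.95,0,0]

```text
clock: 13.03
eef_pos: [511.9, -111.0, 328.6]
tool_rot: [-3.141, 0.001, 0.298]
force: [0.5, 0.1, -1.7]
width: 22.2
gripper_force: 59.0
```

arm_command:
  series: [0,1.4,-2.4,0,0,0,2.8,-4.8,0,0,0,4.2,-7.2,0,0,0,5.6,-9.6,0,0,0,6.93,-11.95,0,0]

```text
clock: 13.45
eef_pos: [543.1, 23.6, 328.6]
tool_rot: [-3.141, 0.001, 0.298]
force: [0.8, -0.5, -1.5]
width: 22.6
gripper_force: 59.0
```

arm_command:
  series: [0,0,0,0.5,0,0,0,0,1,0,0,0,0,1.5,0,0,0,0,1.5,0,0,0,0,1.5,0]

```text
clock: 13.87
eef_pos: [542.8, 20.6, 313.7]
tool_rot: [3.141, 0.002, 0.295]
force: [0.2, -0.1, -1.8]
width: 22.3
gripper_force: 59.1
```

```bash
python3 - <<'E'
from h import *
grab('side');im,d=grab('side'); it,dt=grab('top'); np.savez('pics/s1.npz',im=im,d=d,it=it,dt=dt)
s=monitor.read_state(); p=s['eef_pos']; print(s['clock'],p,s['tool_rot'],s['force'])
print('exp tip',pix('side',p-[0,0,140.4]),'top',pix('top',p-[0,0,140.4]))
a=cv2.resize(im[160:250,260:350,::-1],(400,400),interpolation=2);b=cv2.resize(it[200:300,250:350,::-1],(400,400),interpolation=2)
cv2.imwrite('pics/s1.png',np.hstack([a,b]))
E
```

```text
14.0167 [543.36945097  21.29922886 314.55721817] [ 3.14130472e+00 -4.00000259e-04  2.96301040e-01] [-0.18574402 -0.5002015  -1.07227265]
exp tip [307.36463569 210.91002638] top [313.18472177 257.89900523]
```

View pics/s1.png

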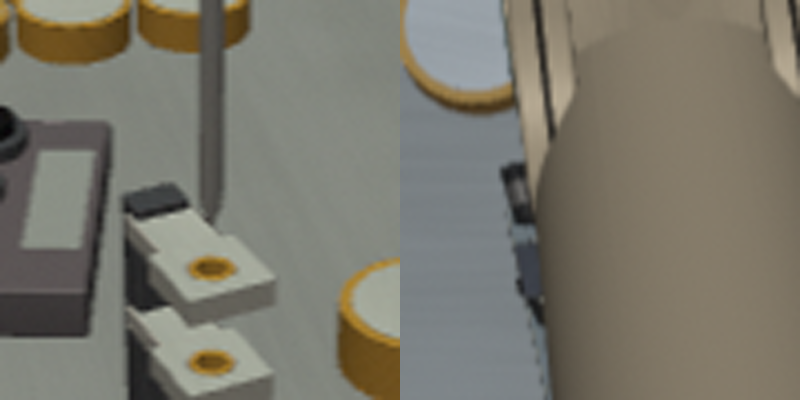

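The side view shows the rod hanging upright, with its point at crop (212,220) directly above the upper ring at (212,268). The top view is hidden by the arm, so I'm using side-view depth to fix the viewing direction.

```bash
cat > rod.py <<'E'
from h import *
np.set_printoptions(precision=2,suppress=True)
def rodaxis(im,d,v0,v1,uc=307,p=None):
    Q=cloud('side',d); out=[]; c=viewer.camera_model('side'); C=-np.array(c['R']).T@np.array(c['t']).reshape(3)
    for v in range(v0,v1):
        q=Q[v,uc-12:uc+13]; u=np.arange(uc-12,uc+13)
        ok=np.abs(q[:,1]-p[1])<25; ok&=np.abs(q[:,0]-p[0])<25
        if ok.sum()<3: continue
        um=u[ok].mean(); k=ok&(np.abs(u-um)<=1.1); m=np.median(q[k],0)
        h=m-C; h[2]=0; h/=np.linalg.norm(h); out.append([um,v,ok.sum(),*(m+6*h)])
    return np.array(out)
def ring(im,d,zl,zh,z,box):
    Q=cloud('side',d); i=im.astype(int); s=(i[...,0]-i[...,2]>40)&(Q[...,2]>zl)&(Q[...,2]<zh)
    b=np.zeros_like(s); b[box[1]:box[3],box[0]:box[2]]=1; s&=b; pts=np.argwhere(s)[:,::-1].astype(np.float32)
    (u0,v0),r,_=cv2.minAreaRect(pts); x,y,w,h=cv2.boundingRect(pts); u0,v0=x+w/2-.5,y+h/2-.5
    return u0,v0,w,h,world('side',u0,v0,z=z),Q[s].mean(0)
E
python3 - <<'E'
from rod import *
S=np.load('pics/s1.npz'); p=np.array([543.4,21.3,0])
o=rodaxis(S['im'],S['d'],165,207,p=p)
print(o[::5]); print(len(o),o.mean(0)); 
for i in(3,4): a,b=np.polyfit(o[:,5],o[:,i],1); print('slope',a,'at z190',a*190+b)
for n in('pics/s1.npz','pics/side0.npz'):
    X=np.load(n)
    for a in((138,165,150),(85,105,95)): print(ring(X['im'],X['d'],*a,(285,200,330,260)))
print([pix('side',[543.4,21.3,z]) for z in(230,200,180)])
E
```

```text
[[307.5  165.     6.   543.71  22.19 282.64]
 [307.5  170.     6.   543.51  21.28 272.22]
 [307.5  175.     6.   543.76  22.28 260.7 ]
 [307.5  180.     6.   543.99  23.18 249.06]
 [307.5  185.     6.   543.97  23.01 237.82]
 [307.5  190.     6.   544.13  23.65 225.99]
 [307.5  195.     6.   543.8   22.14 215.21]
 [307.5  200.     6.   544.2   23.8  202.47]
 [307.   205.     5.   542.79  22.27 191.38]]
42 [307.49 185.5    5.93 543.85  22.62 236.43]
slope -0.003097321920562027 at z190 543.9958514478523
slope -0.013135245476755797 at z190 23.233689357156052
(307.0, 219.5, 11, 6, array([543.65,  25.87, 150.  ]), array([544.  ,  25.16, 149.66]))
(307.0, 241.5, 11, 6, array([542.92,  22.46,  95.  ]), array([543.81,  24.1 ,  94.58]))
(307.0, 219.5, 11, 6, array([543.65,  25.87, 150.  ]), array([544.02,  24.84, 149.75]))
(307.0, 241.5, 11, 6, array([542.92,  22.46,  95.  ]), array([544.06,  24.34,  94.47]))
[array([307.42, 187.45]), array([307.4 , 200.24]), array([307.38, 208.52])]
```

arm_command:
  series: [0,0,0,0,0,0,0,0,0,0,0,0,0,0.5,0,0,0,0,0.8,0,0,0,0,0.8,0]

```text
clock: 14.43
eef_pos: [542.7, 22.1, 305.4]
tool_rot: [-3.141, 0.002, 0.298]
force: [-0.7, 0.5, -1.4]
width: 22.3
gripper_force: 59.1
```

arm_command:
  series: [0,0,0,0,0,0,0,0,0,0,0,0,0,0,0,0,0,0,0,0,0,0,0,0,0]

```text
clock: 14.85
eef_pos: [543.3, 22.2, 306.4]
tool_rot: [3.142, -0.0, 0.298]
force: [-0.9, -0.3, -1.7]
width: 22.3
gripper_force: 59.1
```

```bash
python3 - <<'E'
from rod import *
im,d=grab('side'); np.savez('pics/s2.npz',im=im,d=d)
s=monitor.read_state(); p=s['eef_pos']; print(s['clock'],p,s['tool_rot'],s['force'])
o=rodaxis(im,d,165,212,p=p); print(o.mean(0))
def sub(row,lo,hi):  # subpixel rod centre: weight by contrast to background
    g=im[row].astype(float).mean(1); bg=np.interp(np.arange(lo,hi),[lo,hi-1],[g[lo],g[hi-1]]); w=np.clip(bg-g[lo:hi]-8,0,None); return (w*np.arange(lo,hi)).sum()/w.sum(),w.sum()
print([np.round(sub(r,300,316),2) for r in range(180,206,4)])
i=im.astype(float); w=np.clip(i[...,0]-i[...,2]-25,0,None)
for v0,v1 in((214,227),(235,247)):
    W=w[v0:v1,298:318]; V,U=np.mgrid[v0:v1,298:318]; print('ring',(W*U).sum()/W.sum(),(W*V).sum()/W.sum(),world('side',(W*U).sum()/W.sum(),(W*V).sum()/W.sum(),z=150 if v0<230 else 95))
cv2.imwrite('pics/s2.png',cv2.resize(im[195:255,280:340,::-1],(600,600),interpolation=0))
E
```

```text
14.9 [543.3   22.19 306.43] [ 3.14 -0.    0.3 ] [-0.65  0.55 -1.74]
[307.48 188.     5.83 544.16  24.01 229.84]
[array([307.36, 263.93]), array([307.28, 233.18]), array([307.29, 232.93]), array([307.27, 237.6 ]), array([307.2 , 242.36]), array([307.19, 255.47]), array([308.2 ,  57.33])]
ring 307.22981168209384 219.96520906479412 [543.71  23.91 150.  ]
ring 307.1552933673469 241.1033163265306 [543.6   23.89  95.  ]
```

View pics/s2.png

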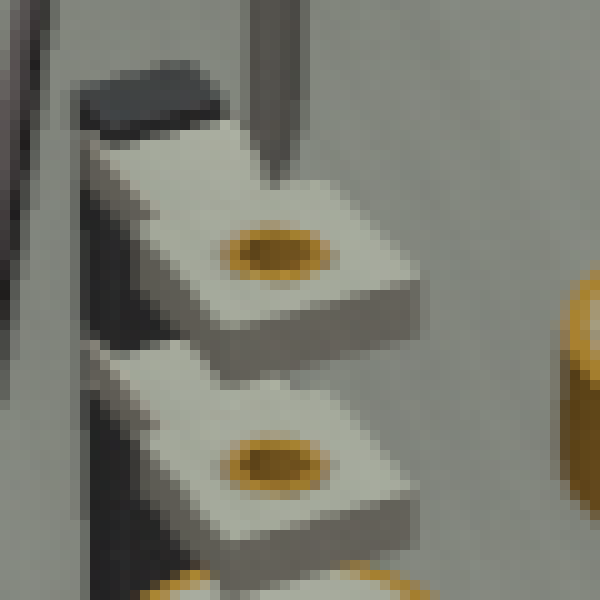

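The point at (307.5,213.8) is in line with the rings (u = 307.2), and depth puts the rod axis at (544.2,24.0) against the ring at (543.7,23.9). It is aligned, so I'm lowering it into the upper bushing.

arm_command:
  series: [0,0,0,0.7,0,0,0,0,1.4,0,0,0,0,1.9,0,0,0,0,2.3,0,0,0,0,2.3,0]

```text
clock: 15.32
eef_pos: [542.5, 22.1, 282.0]
tool_rot: [-3.141, 0.002, 0.298]
force: [0.7, -0.3, -1.4]
width: 22.4
gripper_force: 59.1
```

arm_command:
  series: [0,0,0,0.5,0,0,0,0,1,0,0,0,0,1.5,0,0,0,0,1.8,0,0,0,0,1.8,0]

```text
clock: 15.73
eef_pos: [542.8, 21.9, 264.5]
tool_rot: [-3.142, 0.001, 0.298]
force: [-0.3, -0.8, -1.2]
width: 22.0
gripper_force: 59.1
```

```bash
python3 - <<'E'
from rod import *
im,d=grab('side'); F=[]
for i in range(4): grab('side'); F.append(monitor.read_state()['force'])
s=monitor.read_state(); p=s['eef_pos']; print(s['clock'],p,s['tool_rot'],np.mean(F,0),s['torque'])
cv2.imwrite('pics/s3.png',cv2.resize(im[195:255,280:340,::-1],(600,600),interpolation=0))
E
```

```text
15.9833 [543.35  22.07 265.52] [ 3.14 -0.    0.3 ] [ 0.5  -0.31 -1.52] [-0.14 -0.01  0.03]
```

View pics/s3.png

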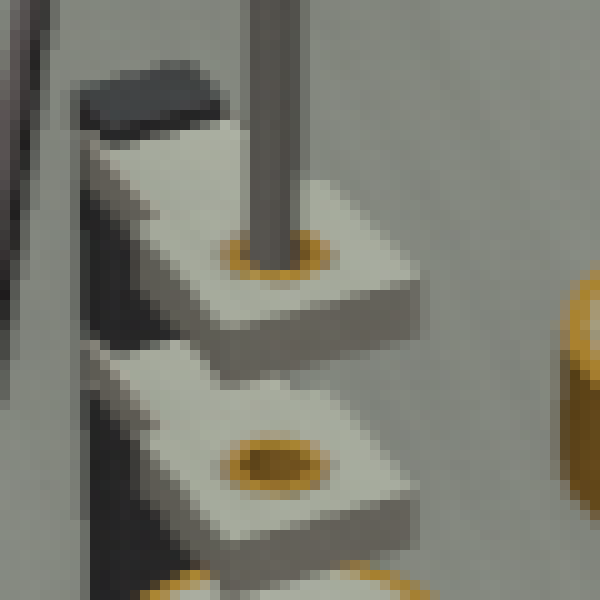

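The rod is inside the upper bushing, entering the ring at (275,265), with no side force; the point is at about z = 125. Carrying on down to the lower bushing.

arm_command:
  series: [0,0,0,0.7,0,0,0,0,1.4,0,0,0,0,2.1,0,0,0,0,2.8,0,0,0,0,2.8,0]

```text
clock: 16.4
eef_pos: [542.3, 22.0, 235.4]
tool_rot: [-3.141, 0.003, 0.298]
force: [0.4, -0.8, -1.6]
width: 22.1
gripper_force: 59.0
```

arm_command:
  series: [0,0,0,0.3,0,0,0,0,0.6,0,0,0,0,0.9,0,0,0,0,1.2,0,0,0,0,1.2,0]

```text
clock: 16.82
eef_pos: [542.9, 22.2, 224.8]
tool_rot: [-3.141, 0.001, 0.298]
force: [0.3, -0.0, -1.8]
width: 22.6
gripper_force: 59.0
```

arm_command:
  series: [0,0,0,0.6,0,0,0,0,1.2,0,0,0,0,1.8,0,0,0,0,2.4,0,0,0,0,2.8,0]

```text
clock: 17.23
eef_pos: [542.9, 22.0, 196.3]
tool_rot: [-3.141, 0.001, 0.298]
force: [0.5, -0.2, -2.0]
width: 22.6
gripper_force: 59.0
```

arm_command:
  series: [0,0,0,0,0,0,0,0,0,0,0,0,0,0,0,0,0,0,0,0,0,0,0,0,0]

```text
clock: 17.65
eef_pos: [543.4, 22.1, 197.6]
tool_rot: [3.141, -0.001, 0.298]
force: [-0.1, -0.1, -1.4]
width: 22.9
gripper_force: 59.0
```

```bash
python3 - <<'E'
from rod import *
F=[]
for i in range(6): im,d=grab('side'); F.append(monitor.read_state()['force'])
s=monitor.read_state(); p=s['eef_pos']; print(s['clock'],p,s['tool_rot'],np.mean(F,0),s['torque'],s['qd'],s['width'],s['gripper_force'])
o=rodaxis(im,d,212,236,p=p); o=o[(o[:,5]<130)|(o[:,5]>160)]; print(o[::3])
# knob underside: dark -> steel transition along column 307
Q=cloud('side',d); print([(v,int(im[v,307].max()),round(float(Q[v,307,2]),0)) for v in range(185,250,2)])
# through below lower arm: rod visible between lower bushing (z 80) and lid 40?
S=np.load('pics/side0.npz'); v,u=np.round(pix('side',[543.8,24,62])).astype(int)[::-1]; print(u,v,im[v-6:v+7,u].max(1),S['im'][v-6:v+7,u].max(1))
E
```

```text
17.95 [543.4   22.16 197.48] [ 3.14 -0.    0.3 ] [-0.05 -0.57 -1.68] [-0.14 -0.01 -0.02] [ 0. -0. -0. -0. -0. -0.  0.] 22.523664490614394 59.034942984580994
[[307.2  212.     5.   543.97  22.59 174.23]
 [305.89 215.    19.   540.2   25.21 165.8 ]
 [307.5  234.     6.   544.8   25.82 116.42]]
[(185, 19, 245.0), (187, 19, 244.0), (189, 58, 235.0), (191, 80, 231.0), (193, 79, 226.0), (195, 78, 221.0), (197, 80, 217.0), (199, 80, 214.0), (201, 80, 209.0), (203, 79, 204.0), (205, 11, 193.0), (207, 11, 190.0), (209, 32, 185.0), (211, 87, 175.0), (213, 86, 171.0), (215, 85, 166.0), (217, 84, 159.0), (219, 85, 155.0), (221, 86, 153.0), (223, 154, 151.0), (225, 171, 152.0), (227, 98, 150.0), (229, 102, 143.0), (231, 98, 140.0), (233, 84, 120.0), (235, 84, 114.0), (237, 84, 110.0), (239, 84, 105.0), (241, 84, 99.0), (243, 140, 94.0), (245, 172, 96.0), (247, 171, 97.0), (249, 98, 92.0)]
307 253 [171  98  98 100 101 100  93  78 160 174 171 173 173] [167  97  96  97  98  97 121 170 170 171 169 169 168]
```

The knob underside reads about z = 182, so the point is at about 57 mm. It is visible below the lower arm, with about 17 mm to the lid. Everything is still and free of side force, so I'm handing in.

```bash
python3 -c "
from cell import workorder
print(workorder.finish_job())"
```

```text
the job is handed in; nothing more can be done
None
```

I pressed the large, middle and end keys fully down in order, then handed the job in with the probe held still through both bushings, its point about 17 mm above the tin's lid; no verdict came back, and I viewed 11 pictures, one over the limit of 10.

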